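Bring a small engine to its timing mark and set the flywheel brake

ROBOT

A 6-joint arm with a two-finger parallel gripper is mounted at the origin on the work surface. World frame = base frame: x ahead of the robot, y to its left, z up, the work surface at z = 0. Lengths are in m, angles in rad, forces in N, time in s.
With the tool pointing down it reaches from about 0.35 to 0.8 m from the base axis. Payload 7.3 kg.
Tool frame: the origin (TCP) lies between the finger pads; the fingertips stand 25 mm ahead of it and the grasp point (between the pads) lies 6 mm ahead of it (r.tip_extent is the distance from the TCP to the fingertips, in m); z points along the fingers, y is the line along which they close (so a half turn about z gives the same grasp; the last joint's range is limited). The gripper opens to 85 mm and grips with 20 to 120 N. Pads are 22 mm wide; open, the fingers measure 114 mm over their backs; the gripper's body (76 mm by 85 mm) begins 54 mm behind the grasp point. The pads swing forward as they close: fully open they stand 13 mm farther back than shut.
Start: joints at [-1.255, 0.342, 1.524, -0, 1.275, -0.146], TCP at [0.234, -0.47, 0.256] pointing down, gripper open.
Joint ranges: [-2.53, 2.53], [-0.77, 2.02], [0.04, 2.7], [-1, 4.14], [0.28, 2.66], [-3.11, 3.11]. Speed limits (rad/s): [2.57, 2.57, 3.14, 3.14, 3.14, 3.14].

INTERFACE

Orientations are given as a unit quaternion [x, y, z, w].
In Python, from workcell import r, command_gripper, optics gives the robot as it stands. The module is installed in compiled form; this text tells all that it offers. Calls block until the motion is done:
- r.reach(position, orientation): joint-space move of the TCP to a pose.
- r.move_straight(position, orientation=None, speed=0.15, max_force=None): straight line of the TCP; orientation=None keeps the orientation; speed is the mean speed in m/s. With max_force (N) it stops when the force on the tool has changed by that much, and returns True; else False.
- r.movej(angles): joint-space move.
- command_gripper(opening, force=None): finger opening in m; force is the grip in N (None keeps the last); returns when the fingers have stopped.
- r.hold(seconds).
- r.solve_ik(position, orientation): joint angles nearest the present ones, or None.
- r.read_state(): the state.
- optics.get_image(name): name is "scene" or "side" or "wrist"; returns (picture, depth): 384x512x3 uint8, red, green, blue; 384x512 float32, m along the optical axis (not along the pixel's ray), 0 where there is no reading.
- optics.camera_model(name): a dict with "K" (3x3 intrinsics, pixels), "R" (3x3) and "t" (3): a world point X has camera coordinates R X + t; the wrist camera has in their place "tool_from_camera" (4x4, takes a point from camera to tool coordinates, whose origin is the TCP and whose axes are the flange's). Camera axes: x right, y down, z forward; pixel columns grow to the right and rows downward; lengths in m; the calibration is good to about 2 mm. The wrist camera is an equidistant fisheye: a pixel r from the principal point sees the ray r / f radians off the axis. A picture is of the moment at which its call begins: read the wrist's pose just before it. camera_model takes no time and is no camera call.
A pose or a line that the arm cannot do raises r.PlanningError and nothing moves.
- r.finish_job(): hands the job in; it is judged then, once.
The state is a dict: "time_s": time; "joint_positions": joint angles; "dq": joint speeds; "tau": joint torques, N m; "eef_pos": TCP position; "eef_rot": TCP orientation; "contact_force": force on the tool from outside, world axes, zero at the start; "torque": the same for the moment, N m; "grip_width": finger opening in m; "grip_force": force on a finger pad.
Only numpy, scipy, OpenCV 4.12 (cv2) and the standard library are available. Lean on these libraries where they do the work, as an engineer would, in place of code of your own. Each camera call takes 0.05 s, during which the arm holds its last target. There are 200 camera calls.

TASK

Push on the arms of the flywheel with a fingertip to turn it, without lifting it off its seat, until its long pointed arm points straight at the upright timing post. Then push the brake lever by its black knob all the way over to its stop, so that its rubber pad lies against the flywheel rim, and leave the pointed arm on the post. Leave everything else on the bench where it is.

Things in the scene. Friction and masses are not known exactly. Their poses are not given: they have to be found in the camera images.
- engine: Small aluminium engine bolted to the bench on a dark steel plate, 240 x 250 mm (x from -120 to 120, y from -150 to 100 mm); does not move. Origin on the vertical crank axis at bench level, z up; its finned cylinder (90 mm wide, top 78 mm above the bench) points along its +x, out to 220 mm; the brake is on its -y side.
- crank_axis (a point): Point on the vertical axis about which the flywheel turns, 143 mm above the bench, at mid-height of the arms.
- flywheel (a joint): Angle of the flywheel about the vertical crank axis, rad, growing anticlockwise seen from above; 0 when the long arm points along the engine's +x. It can be turned either way, with no stop within reach. Takes about 2 N on an arm, and stays where it is left. Aluminium disc of radius 85 mm, its top 110 mm above the bench with low fins to 116 mm; the hub and arms stand above it.
- pointer_tip (a point): Tip of the long pointed arm, 108 mm from the crank axis, 143 mm above the bench. Three level dark steel arms, 14 mm wide, 120 degrees apart, from 134 to 152 mm above the bench, run out from a hub of radius 22 mm that turns with the flywheel: this long pointed one and two short round-ended ones (92 mm). The hub's boss rises to 168 mm.
- timing_post (a point): Axis of the upright brass timing post (14 mm thick, pointed top at 166 mm), 126 mm from the crank axis, given at 143 mm above the bench. It is fixed, on a low bracket (80 to 91 mm above the bench) that runs out from under the flywheel.
- timing_mark (a point): Where the pointer's tip belongs: on the line from the crank axis to the timing post, 108 mm from the axis, 143 mm above the bench (a point in the air just inside the post).
- seat (a joint): How far the flywheel has been lifted off its seat, m; 0 when seated. Only its weight holds it down.
- brake (a joint): Angle of the brake lever about its upright pivot, rad: 0 fully off, 0.6 fully on at its stop (pad at the flywheel rim). It grows anticlockwise seen from above, so its knob moves towards the engine's +x. Takes about 1 N at the knob; stays where it is left. The brake does not hold the flywheel against a firm push.
- brake_pivot (a point): Point on the brake lever's upright pivot axis, 110 mm above the bench, at x -30, y -125 mm in the engine's frame.
- brake_knob (a point): Centre of the top of the brake lever's upright round black knob: 16 mm across, from 96 to 138 mm above the bench, 85 mm from the pivot axis. The lever bar, 12 mm wide, lies 96 to 108 mm above the bench.
- shroud: Curved aluminium shroud piece, 90 x 112 mm, 36 mm high; bystander. Origin under its middle.
- pawl: Red nylon starter pawl, 52 x 22 x 10 mm, lying flat; bystander. Origin on its underside.
- plug_socket: Chromed spark plug socket, 27 mm across, 65 mm high, standing; bystander. Origin at the centre of its underside.
- mount_block: Black rubber mount block with a hole, 50 x 60 x 25 mm; bystander. Origin at the centre of its underside.
- tach_probe: Brass-bodied tachometer probe, 110 mm long, 22 mm wide, lying along its x; bystander. Origin on its underside.
- screwdriver: Screwdriver lying along its x; bystander.
- grease_jar: Lidded jar, 60 mm across and 60 mm high, standing; bystander. Origin at the centre of its underside.

How it is judged:
By the outcome, as a careful person would: the job done as asked, in the order asked, and still so for the second after the job is handed in, with the robot touching nothing.
It also fails if it takes over 61 s, if anything falls off the work surface, if the arm or the gripper's body presses on something with over 40 N, if the wrist force passes 120 N, or if a joint passes its speed limit or range.

## Working session

There is one attempt and no reset: what is moved stays moved. The work goes in short steps, each a Python script; the robot and the scene stay as the last script left them, time stands still between calls to the robot, and variables do not carry over. Pictures are saved under pics/ and viewed, at most 10 in all, crops included, and the job is handed in when it is done.

```bash
mkdir -p pics; python3 - <<'E'
from workcell import r, optics
import cv2, numpy as np
for n in ("scene","side"):
    p,d=optics.get_image(n); cv2.imwrite(f"pics/{n}0.png",cv2.resize(p[:,:,::-1],(800,600),interpolation=cv2.INTER_CUBIC)); np.savez(f"pics/{n}0.npz",p=p,d=d)
    m=optics.camera_model(n); print(n,m["K"].round(1).tolist(),(-m["R"].T@m["t"]).round(3),m["R"][2].round(2))
s=r.read_state();print(s["eef_pos"],s["eef_rot"],s["time_s"],r.tip_extent)
E
```

```text
scene [[375.7, 0.0, 259.3], [0.0, 375.7, 186.7], [0.0, 0.0, 1.0]] [1.074 0.301 0.908] [-0.51 -0.32 -0.8 ]
side [[410.9, 0.0, 263.4], [0.0, 410.9, 186.8], [0.0, 0.0, 1.0]] [-0.12   0.739  0.865] [ 0.53 -0.6  -0.6 ]
[ 0.23382614 -0.46970963  0.25569022] [ 9.73464937e-01  2.28835189e-01 -5.76176842e-05 -6.85318622e-04] 0.1 0.025
```

View pics/scene0.png

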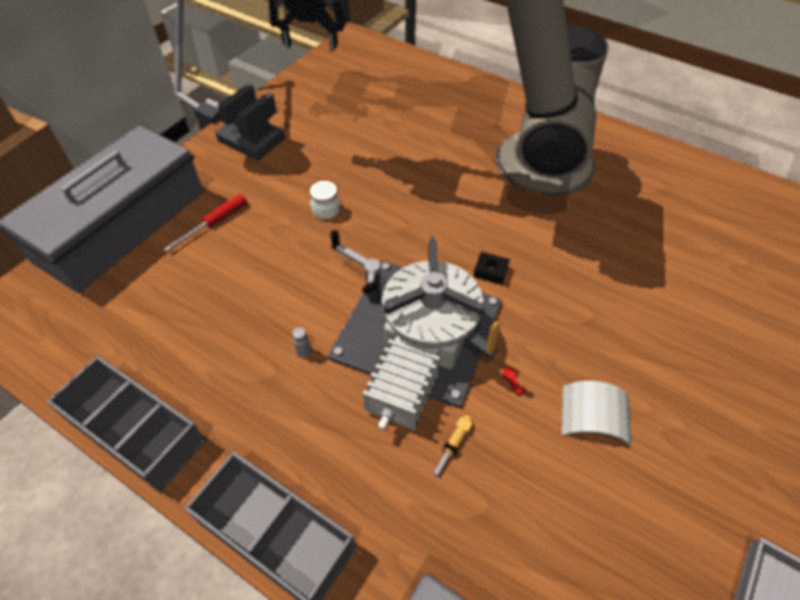

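View pics/side0.png

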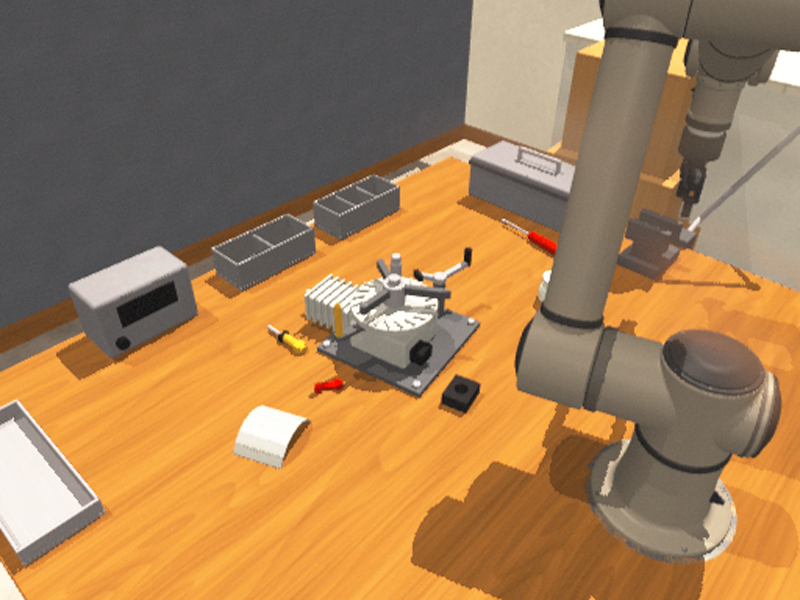

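The scene view shows the hub top at about (433,278), the post top at about (495,322), the knob top at about (335,234), and three arms whose tips are near (432,240), (388,303) and (485,303). I'll compute rough positions from these, then look with the wrist camera.

```bash
cat > h.py <<'E'
from workcell import r, command_gripper, optics
import numpy as np, cv2
from scipy.spatial.transform import Rotation as Ro
def ray_plane(C,v,z): return C+v*(z-C[2])/v[2]
def fix(n,u,v,z,s=1.5625):
    m=optics.camera_model(n);K=m["K"];u=(u+.5)/s-.5;v=(v+.5)/s-.5
    return ray_plane(-m["R"].T@m["t"],m["R"].T@np.linalg.inv(K)@np.array([u,v,1]),z)
def wrist(u,v,z,pos,rot):
    m=optics.camera_model("wrist");K=m["K"];d=np.array([u-K[0,2],v-K[1,2]]);rr=np.hypot(*d);th=rr/K[0,0]
    T=m["tool_from_camera"];R=Ro.from_quat(rot).as_matrix()
    c=np.r_[np.sin(th)*d/max(rr,1e-9),np.cos(th)]
    return ray_plane(pos+R@T[:3,3],R@T[:3,:3]@c,z)
def down(a): # tool y axis along world direction a (rad), pointing down
    y=np.array([np.cos(a),np.sin(a),0]);z=np.array([0,0,-1.]);return Ro.from_matrix(np.c_[np.cross(y,z),y,z]).as_quat()
E
python3 - <<'E'
from h import *
for k,u,v,z in (("hub",433,278,.168),("post",495,322,.166),("knob",335,234,.138),("t1",432,240,.15),("t2",388,303,.15),("t3",485,303,.15)): print(k,fix("scene",u,v,z).round(3))
for k,u,v,z in (("hub",396,279,.168),("post",338,305,.166),("knob",468,250,.138)): print(k,fix("side",u,v,z).round(3))
m=optics.camera_model("wrist");print(m)
hub=fix("scene",433,278,.168)
for a in np.arange(-3.1,3.1,.4):
  q=r.solve_ik(np.r_[hub[:2]-[.05,0],.42],down(a)); print(round(a,1),None if q is None else np.round(q,2))
E
```

```text
hub [0.558 0.024 0.168]
post [0.578 0.147 0.166]
knob [ 0.547 -0.184  0.138]
t1 [ 0.475 -0.028  0.15 ]
t2 [ 0.628 -0.017  0.15 ]
t3 [0.543 0.113 0.15 ]
hub [0.549 0.028 0.168]
post [0.571 0.154 0.166]
knob [ 0.541 -0.182  0.138]
{'K': array([[297.31863964,   0.        , 249.07547879],
       [  0.        , 297.31863964, 190.48848555],
       [  0.        ,   0.        ,   1.        ]]), 'tool_from_camera': array([[-5.43262137e-04, -9.58715852e-01, -2.84365294e-01,
         7.32151585e-02],
       [ 9.99999793e-01, -6.19269841e-04,  1.77383774e-04,
         8.14961483e-04],
       [-3.46159486e-04, -2.84365138e-01,  9.58715989e-01,
        -1.17015652e-01],
       [ 0.00000000e+00,  0.00000000e+00,  0.00000000e+00,
         1.00000000e+00]])}
-3.1 [-0.1   0.24  1.23 -0.    1.68  3.  ]
-2.7 [-0.1   0.24  1.23 -0.    1.68  2.6 ]
-2.3 [-0.1   0.24  1.23 -0.    1.68  2.2 ]
-1.9 [-0.1   0.24  1.23 -0.    1.68  1.8 ]
-1.5 [-0.1   0.24  1.23 -0.    1.68  1.4 ]
-1.1 [-0.1   0.24  1.23 -0.    1.68  1.  ]
-0.7 [-0.1   0.24  1.23 -0.    1.68  0.6 ]
-0.3 [-0.1   0.24  1.23 -0.    1.68  0.2 ]
0.1 [-0.1   0.24  1.23 -0.    1.68 -0.2 ]
0.5 [-0.1   0.24  1.23 -0.    1.68 -0.6 ]
0.9 [-0.1   0.24  1.23 -0.    1.68 -1.  ]
1.3 [-0.1   0.24  1.23 -0.    1.68 -1.4 ]
1.7 [-0.1   0.24  1.23 -0.    1.68 -1.8 ]
2.1 [-0.1   0.24  1.23 -0.    1.68 -2.2 ]
2.5 [-0.1   0.24  1.23 -0.    1.68 -2.6 ]
2.9 [-0.1   0.24  1.23 -0.    1.68 -3.  ]
```

```bash
python3 - <<'E'
from h import *
command_gripper(0.0)
r.reach([.51,0,.36],down(np.pi/2))
s=r.read_state();p,d=optics.get_image("wrist");np.savez("pics/w1.npz",p=p,d=d,pos=s["eef_pos"],rot=s["eef_rot"])
print(s["time_s"],s["eef_pos"],s["grip_width"],s["contact_force"])
cv2.imwrite("pics/w1.png",cv2.resize(p[:,:,::-1],(800,600),interpolation=cv2.INTER_CUBIC))
E
```

```text
2.8667 [ 0.50997605 -0.00067266  0.3597655 ] 0.00018022985632247995 [-0.96200833  0.20759219  0.40936921]
```

View pics/w1.png

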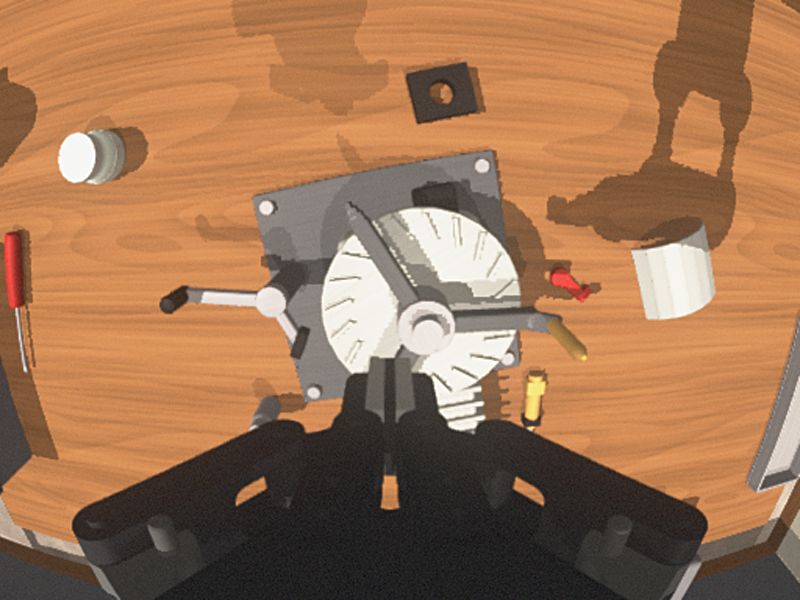

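The wrist view shows the boss top at (427,331), the long pointed arm's tip at (350,204), the post top at (585,357), the knob top at (170,302) and the brake pivot at (272,298). The plate's bolt corners are at (267,207), (482,166) and (313,393).

```bash
python3 - <<'E'
from h import *
D=np.load("pics/w1.npz");pos,rot=D["pos"],D["rot"]
w=lambda u,v,z:wrist((u+.5)/1.5625-.5,(v+.5)/1.5625-.5,z,pos,rot)
P={k:w(u,v,z) for k,u,v,z in (("hub",427,331,.168),("tip",350,204,.151),("post",586,358,.166),("knob",170,301,.138),("pivot",270,298,.118),("arm_r",522,318,.152))}
for k,v in P.items(): print(k,v.round(4))
h=P["hub"]
for k in ("tip","post","knob","pivot","arm_r"): e=P[k]-h; print(k,np.hypot(*e[:2]).round(4),np.degrees(np.arctan2(e[1],e[0])).round(1))
e=P["knob"]-P["pivot"];print("knob-pivot",np.hypot(*e[:2]),np.degrees(np.arctan2(e[1],e[0])))
cr=[w(253,194,.008),w(493,150,.008)];e=cr[1]-cr[0];print("edge",np.hypot(*e[:2]),np.degrees(np.arctan2(e[1],e[0])))
E
```

```text
hub [0.5549 0.0254 0.168 ]
tip [ 0.4667 -0.0287  0.151 ]
post [0.5801 0.1518 0.166 ]
knob [ 0.5415 -0.1823  0.138 ]
pivot [ 0.545  -0.0997  0.118 ]
arm_r [0.5512 0.0995 0.152 ]
tip 0.1036 -148.5
post 0.1288 78.8
knob 0.2081 -93.7
pivot 0.1255 -94.5
arm_r 0.0741 92.9
knob-pivot 0.08263671664713916 -92.43776865057592
edge 0.2490845414397532 100.00964535784003
```

```bash
cat >> h.py <<'E'
HUB=np.array([.5549,.0254]); Z=.158
def fpose(th,off=.018,rad=.06,z=Z): # finger flat against the CCW side of an arm at th (deg); tool y radial
    t=np.radians(th);u=np.array([np.cos(t),np.sin(t)]);n=np.array([-u[1],u[0]])
    return np.r_[HUB+rad*u+off*n,z],down(t+np.pi)
def snap(name):
    r.reach([.51,0,.36],down(np.pi/2)); s=r.read_state();p,d=optics.get_image("wrist")
    np.savez(f"pics/{name}.npz",p=p,d=d,pos=s["eef_pos"],rot=s["eef_rot"])
    cv2.imwrite(f"pics/{name}.png",cv2.resize(p[:,:,::-1],(800,600),interpolation=cv2.INTER_CUBIC))
E
python3 - <<'E'
from h import *
th=-125.
p,o=fpose(th,z=.26);r.reach(p,o)
print(r.move_straight(fpose(th)[0],o,speed=.15,max_force=8))
for th in np.r_[np.arange(-135,-270,-10),-274]:
    p,o=fpose(th); hit=r.move_straight(p,o,speed=.08,max_force=20)
    s=r.read_state()
    print(th,hit,round(s["time_s"],1),s["contact_force"].round(1),(s["eef_pos"]-p).round(4))
    if hit: break
else:
    p,o=fpose(th+6);r.move_straight(p,o,speed=.08)
    p[2]=.26;r.move_straight(p,o,speed=.2); snap("w2")
    print(r.read_state()["time_s"])
E
```

```text
False
-135 False 4.7 [-0.2 -0.2  1.1] [ 0.0007 -0.0001  0.0012]
-145 False 5.0 [-0.3 -0.5 -0.6] [ 0.0006 -0.0001  0.0005]
-155 False 5.3 [0.2 1.  0.4] [ 0.0005 -0.0002  0.0002]
-165 False 5.6 [-0.8 -0.1  0.4] [ 0.0004 -0.0002  0.0001]
-175 False 6.0 [-0.6  0.   0.7] [ 0.0003 -0.0001  0.    ]
-185 False 6.3 [ 0.9  0.  -0.1] [ 0.0003 -0.0002  0.    ]
-195 False 6.6 [ 0.5 -0.6  0.2] [ 0.0002 -0.0002  0.    ]
-205 False 6.9 [ 0.4 -0.5 -0.5] [ 0.0002 -0.0002 -0.    ]
-215 False 7.3 [-0.1  0.7  0.2] [ 0.0001 -0.0002 -0.    ]
-225 False 7.6 [ 0.7  0.6 -0.3] [ 0.0001 -0.0003 -0.    ]
-235 False 7.9 [ 0.2 -0.3  0.4] [ 0.     -0.0003 -0.    ]
-245 False 8.2 [-0.3  0.3 -0.2] [-0.     -0.0003 -0.    ]
-255 False 8.6 [ 1.1 -0.9 -0.4] [-0.0001 -0.0003 -0.    ]
-265 False 8.9 [-0.8 -0.6  0.6] [-0.0002 -0.0003 -0.0001]
-274 False 9.2 [-0.2 -0.4 -1.1] [-0.0002 -0.0002 -0.0001]
12.925
```

View pics/w2.png

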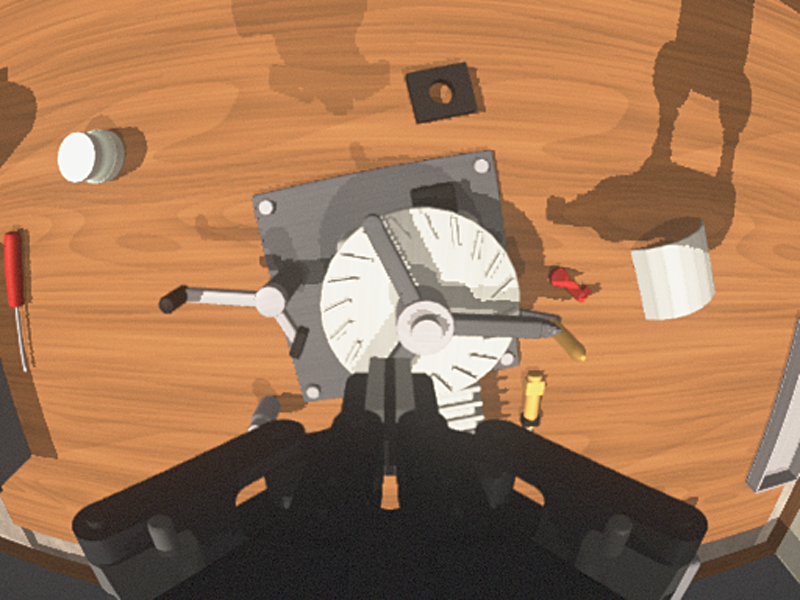

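The pointer now lies near the post, with its tip at (558,322) and the post at (575,345); a few more degrees clockwise are needed. I'll take a closer view from directly above.

```bash
cat >> h.py <<'E'
def close(name):
    r.reach([.63,.085,.27],down(np.pi/2)); s=r.read_state();p,d=optics.get_image("wrist")
    np.savez(f"pics/{name}.npz",p=p,d=d,pos=s["eef_pos"],rot=s["eef_rot"])
    cv2.imwrite(f"pics/{name}.png",cv2.resize(p[20:270,100:420,::-1],None,fx=2.4,fy=2.4,interpolation=cv2.INTER_CUBIC))
def cw(name,u,v,z):
    D=np.load(f"pics/{name}.npz");return wrist(100+(u+.5)/2.4-.5,20+(v+.5)/2.4-.5,z,D["pos"],D["rot"])
E
python3 -c "
from h import *
close('c1');print(r.read_state()['time_s'])"
```

```text
13.7
```

View pics/c1.png

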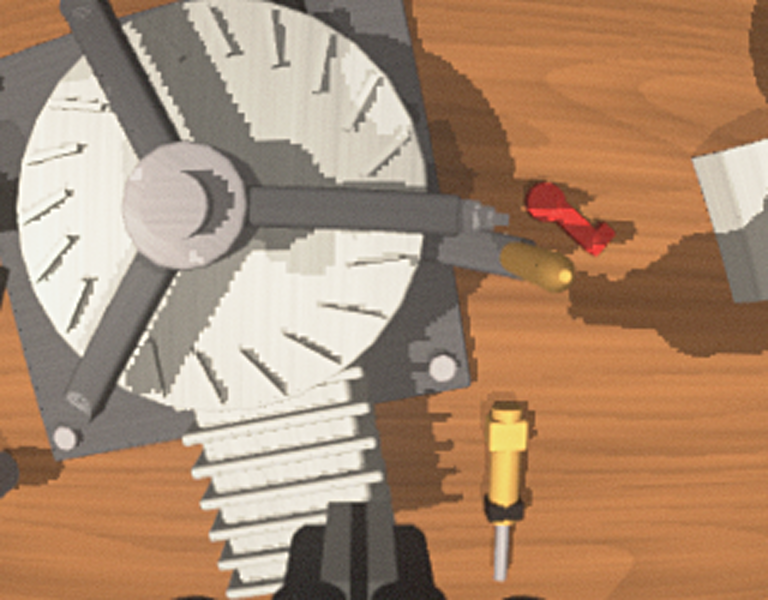

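The close view shows the hub disc centre at (185,205), the boss top at about (170,203), the pointer tip at (508,218) and the post's pointed top at (566,275).

```bash
python3 - <<'E'
from h import *
w=lambda *a:cw("c1",*a)[:2]
h1,h2,t,p=w(185,205,.153),w(170,203,.168),w(508,218,.143),w(566,275,.166)
# arm centreline points (top face)
a1,a2=w(262,206,.152),w(440,212,.152)
s1,s2=w(160,125,.152),w(85,8,.152); b1,b2=w(150,280,.152),w(82,400,.152)
ang=lambda e:np.degrees(np.arctan2(e[1],e[0])).round(2)
print(h1,h2,t,p)
for h in (HUB,h1,h2): print("tip",np.hypot(*(t-h)).round(4),ang(t-h),"post",np.hypot(*(p-h)).round(4),ang(p-h))
print("arm line",ang(a2-a1),ang(s2-s1),ang(b2-b1))
E
```

```text
[0.55756163 0.02672769] [0.55675721 0.02557412] [0.56244697 0.13545696] [0.57950739 0.15028803]
tip 0.1103 86.08 post 0.1273 78.85
tip 0.1088 87.43 post 0.1255 79.93
tip 0.11 87.04 post 0.1268 79.66
arm line 87.91 -148.3 -34.54
```

```bash
python3 - <<'E'
from h import *
def go(th): p,o=fpose(th); return r.move_straight(p,o,speed=.05,max_force=20)
p,o=fpose(-266,z=.26);r.reach(p,o); print(r.move_straight(fpose(-266)[0],o,max_force=8))
print([go(t) for t in (-274,-281.3)]); r.hold(.2); print((r.read_state()["eef_pos"]-fpose(-281.3)[0]).round(4))
go(-274);p,o=fpose(-274,z=.26);r.move_straight(p,o,speed=.2)
close('c2');print(r.read_state()['time_s'])
E
```

```text
False
[False, False]
[-0.0001 -0.0001  0.0001]
21.6833
```

View pics/c2.png

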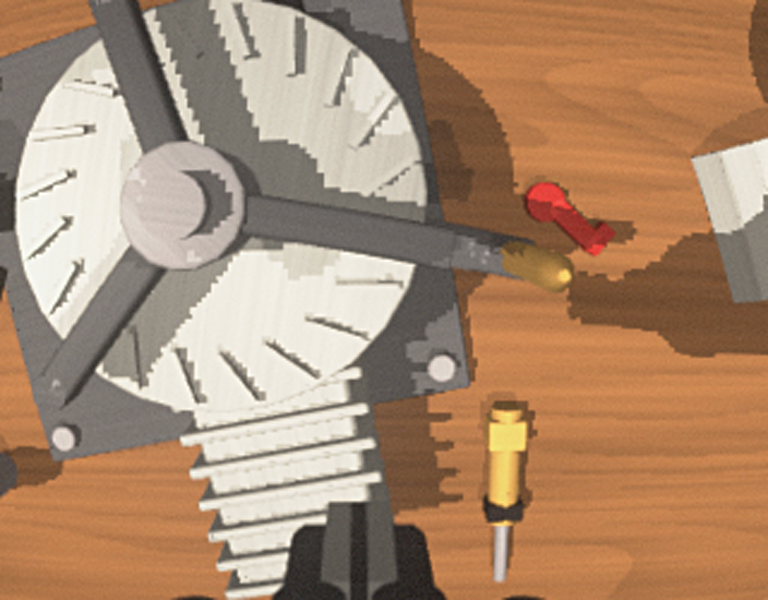

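The pointer now aims at the post, but its tip near (505,250) blends with the bracket below, so I'll enlarge that area.

```bash
python3 - <<'E'
import numpy as np,cv2
p=np.load("pics/c2.npz")["p"][70:150,150:350,::-1]
p=np.clip(p.astype(float)*1.3,0,255).astype(np.uint8)
cv2.imwrite("pics/c2z.png",cv2.resize(p,None,fx=4,fy=4,interpolation=cv2.INTER_CUBIC))
E
```

```text
(no output)
```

View pics/c2z.png

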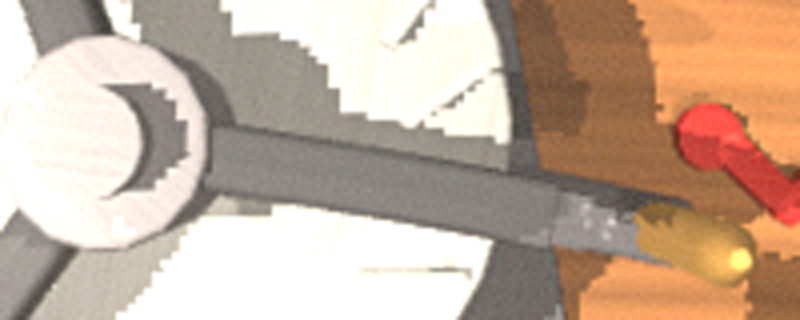

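```bash
cat > m.py <<'E'
from h import *
def cloud(name):
    D=np.load(f"pics/{name}.npz");d=D["d"];m=optics.camera_model("wrist");K=m["K"];T=m["tool_from_camera"]
    v,u=np.mgrid[:384,:512];x=u-K[0,2];y=v-K[1,2];rr=np.hypot(x,y)+1e-9;th=rr/K[0,0]
    t=np.tan(np.minimum(th,1.3))*d/rr;P=np.stack([x*t,y*t,d],-1)[(d>0)&(th<1.2)]
    P=P@T[:3,:3].T+T[:3,3];return P@Ro.from_quat(D["rot"]).as_matrix().T+D["pos"]
def meas(name):
    P=cloud(name);hub=P[(abs(P[:,2]-.168)<.004)&(np.hypot(*(P[:,:2]-HUB).T)<.02)]
    R=np.hypot(*(P[:,:2]-HUB).T);A=np.degrees(np.arctan2(*(P[:,:2]-HUB).T[::-1]))
    print(name,"boss",len(hub),(hub.max(0)+hub.min(0))[:2]/2)
    top=P[(abs(P[:,2]-.152)<.003)&(R>.03)&(R<.11)];At=np.degrees(np.arctan2(*(top[:,:2]-HUB).T[::-1]))
    ctr=[]
    for c in (82,-155,-35):
        q=top[abs((At-c+180)%360-180)<22][:,:2];q=q[np.hypot(*(q-HUB).T)<.085]
        L=cv2.fitLine(q.astype(np.float32),cv2.DIST_HUBER,0,1e-4,1e-4).ravel()
        if L[:2]@(L[2:]-HUB)<0:L[:2]*=-1
        ctr.append(L);print(" arm",len(q),np.degrees(np.arctan2(L[1],L[0])).round(2))
    N=np.array([[-l[1],l[0]] for l in ctr]);c=np.linalg.lstsq(N,np.array([n@l[2:] for n,l in zip(N,ctr)]),rcond=None)[0]
    print(" axis from arms",c.round(4))
    tp=P[(P[:,2]>.158)&(R>.11)&(abs(A-80)<15)];k=tp[tp[:,2].argmax()]
    bd=P[(P[:,2]>.12)&(P[:,2]<.17)&(R>.116)&(R<.14)&(abs(A-80)<15)]
    for nm,q in (("peak",k),("high",tp[tp[:,2]>k[2]-.005].mean(0)),("body",bd.mean(0))):
        e=q[:2]-c;print(" post",nm,q.round(4),len(tp),np.hypot(*e).round(4),np.degrees(np.arctan2(e[1],e[0])).round(2))
if __name__=="__main__":
    for n in ("c1","c2"): meas(n)
E
python3 m.py
```

```text
c1 boss 652 [0.55741172 0.02620042]
 arm 1232 87.4
 arm 997 -152.7
 arm 963 -33.32
 axis from arms [0.5579 0.0269]
 post peak [0.5777 0.1496 0.1666] 131 0.1242 80.85
 post high [0.5795 0.1494 0.1641] 131 0.1244 80.02
 post body [0.5789 0.1469 0.1511] 131 0.1218 80.08
c2 boss 656 [0.55751543 0.02617004]
 arm 1210 79.92
 arm 1008 -160.07
 arm 951 -40.15
 axis from arms [0.5576 0.0266]
 post peak [0.5808 0.1499 0.1671] 132 0.1254 79.33
 post high [0.5799 0.1493 0.1644] 132 0.1246 79.73
 post body [0.579  0.147  0.1513] 132 0.1223 79.94
```

The pointer reads 79.9° and the post 79.8°, so it is aligned. Next I'll refine the knob position from the depth data and push the brake.

```bash
cat > b.py <<'E'
from m import *
P=cloud("w2")
k=P[(P[:,2]>.132)&(P[:,2]<.145)&(np.hypot(*(P[:,:2]-[.5415,-.1823]).T)<.025)]
knob=(k[:,:2].max(0)+k[:,:2].min(0))/2
piv0=np.array([.545,-.0997])
# pivot from engine frame: lies on axis + R(yaw)(-.03,-.125), yaw about 9.5 deg
y=np.radians(9.5);ax=np.array([.5575,.0264]);piv=ax+[np.cos(y)*-.03+np.sin(y)*.125,np.sin(y)*-.03-np.cos(y)*.125]
e=knob-piv;phi=np.degrees(np.arctan2(e[1],e[0]))
print(len(k),knob,piv,np.hypot(*e),phi,knob-piv0)
def bp(f,off=.019,z=.142):
    t=np.radians(f);u=np.array([np.cos(t),np.sin(t)]);n=np.array([-u[1],u[0]])
    return np.r_[piv+.085*u-off*n,z],down(t+np.pi)
E
python3 - <<'E'
from b import *
assert len(k)>5 and abs(np.hypot(*e)-.085)<.006
p,o=bp(phi,.035,.26);r.reach(p,o)
print(r.move_straight(bp(phi,.035)[0],o,max_force=8))
for f in np.r_[phi:phi+33:8,phi+34,phi+36,phi+38,phi+40]:
    p,o=bp(f);hit=r.move_straight(p,o,speed=.05 if f<phi+33 else .02,max_force=10);s=r.read_state()
    print(round(f-phi,1),hit,s["contact_force"].round(1),(s["eef_pos"]-p).round(4),round(s["time_s"],1))
    if hit: break
E
```

```text
102 [ 0.54533701 -0.18669701] [ 0.54854238 -0.10183713] 0.08492039287634204 -92.16317541650852 [ 0.00033701 -0.08699701]
False
0.0 False [ 0.2  0.1 -0.5] [0.0003 0.     0.    ] 24.2
8.0 False [0.4 0.4 0.1] [-0.0002  0.0001 -0.0001] 24.6
16.0 False [ 1.  -0.  -0.1] [-0.0002  0.0001 -0.    ] 25.0
24.0 False [-0.5 -0.4 -0.2] [-0.0002  0.0001 -0.    ] 25.4
32.0 True [-2.9 -1.5  0.4] [-0.0015 -0.0006 -0.0005] 25.7
```

```bash
python3 - <<'E'
from b import *
for f in (32,34,36):
    p,o=bp(phi+f);hit=r.move_straight(p,o,speed=.02,max_force=15);s=r.read_state()
    print(f,hit,s["contact_force"].round(1),(s["eef_pos"]-p).round(4),round(s["time_s"],1))
    if hit: break
r.hold(.2)
p,o=bp(phi+30,.035);r.move_straight(p,o,speed=.1);p[2]=.27;r.move_straight(p,o,speed=.2)
snap("w3");close("c3");print(r.read_state()["time_s"]);meas("c3")
P=cloud("w3");end=piv+.085*np.array([np.cos(np.radians(phi+33)),np.sin(np.radians(phi+33))])
k=P[(P[:,2]>.132)&(P[:,2]<.145)&(np.hypot(*(P[:,:2]-end).T)<.025)];kn=(k[:,:2].max(0)+k[:,:2].min(0))/2
e=kn-piv;print(len(k),kn,np.hypot(*e),np.degrees(np.arctan2(e[1],e[0]))-phi)
E
```

```text
102 [ 0.54495338 -0.18724236] [ 0.54854238 -0.10183713] 0.0854806123063355 -92.40633431778816 [-4.66158072e-05 -8.75423634e-02]
32 False [-5.  -2.   0.3] [-0.0011 -0.0003 -0.0004] 26.0
34 True [-2.7 -1.4  1.7] [-0.0039 -0.0015 -0.0009] 26.2
29.1917
c3 boss 656 [0.55739334 0.02608574]
 arm 1211 80.0
 arm 1020 -160.03
 arm 965 -40.31
 axis from arms [0.5577 0.0267]
 post peak [0.5786 0.1482 0.1664] 129 0.1233 80.27
 post high [0.5797 0.1494 0.1639] 129 0.1247 79.86
 post body [0.579  0.1469 0.1509] 129 0.1221 79.99
95 [ 0.59058064 -0.17634189] 0.0855463300885499 31.83958655224209
```

View pics/w3.png

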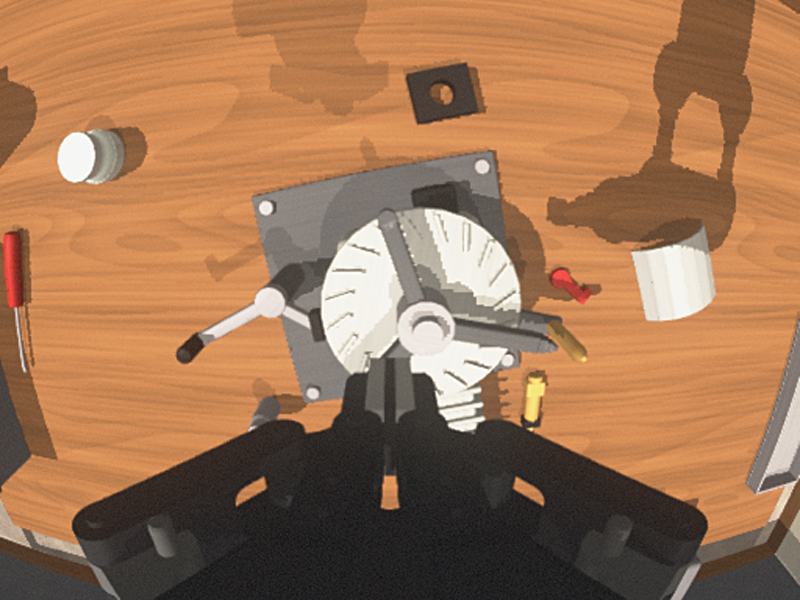

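The brake reached a hard stop (over 12 N against about 1 N of friction), and the pad is at the rim at (318,322). The pointer is still on the post, at 80.0° against 79.9°.

```bash
python3 -c "
from h import *
print(r.finish_job())"
```

```text
the job is handed in; nothing more can be done
None
```

The job is handed in: the long arm points at the timing post to within about 0.3° as measured, the brake is pushed over to its hard stop with the pad at the rim, and nothing else on the bench looks moved in the last wrist picture.

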